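Point out the unsealed waste bottle and log it

ROBOT

A 6-joint arm with a two-finger parallel gripper is mounted at the origin on the work surface. World frame = base frame: x ahead of the robot, y to its left, z up, the work surface at z = 0. Lengths are in m, angles in rad, forces in N, time in s.
With the tool pointing down it reaches from about 0.35 to 0.775 m from the base axis. Payload 7.3 kg.
Tool frame: the origin (TCP) lies at the very end of the fingers, on their centre line; the grasp point (between the pads) lies grip_point_offset behind it (grip_point_offset is the distance from the TCP to the grasp point, in m); z points along the fingers, y is the direction in which the jaws open and shut (so a half turn about z gives the same grasp; the last joint's range is limited). The gripper opens to 92 mm and grips with 3 to 60 N. Pads are 19 mm wide; open, the fingers measure 130 mm over their backs; the gripper's body (75 mm by 190 mm) begins 47 mm behind the grasp point.
Start: joints at [1.024, 0.342, 1.524, -0, 1.275, -0.146], TCP at [0.205, 0.483, 0.227] pointing down, gripper open.
Joint ranges: [-2.53, 2.53], [-0.77, 2.02], [0.04, 2.7], [-1, 4.14], [0.28, 2.66], [-3.11, 3.11]. Speed limits (rad/s): [2.57, 2.57, 3.14, 3.14, 3.14, 3.14].

INTERFACE

Orientations are given as [roll, pitch, yaw] about the fixed x, y, z axes, in that order (R = Rz(yaw) Ry(pitch) Rx(roll)).
In Python, from cell import * gives the robot as it stands.
- The arm moves only by the shell command python3 -m inch 'ROWS' [OPENING] [FORCE]. ROWS is JSON, a list that holds one entry, the list of rows, each a list of 4 numbers: the shift along the tool's x, y, z in mm, then the turn about the tool's z in rad. In form: [[[x, y, z, roll], ...]]. A call has 1 to 10 rows; each row shifts and turns the commanded pose from where the row before left it, along the tool's axes as they then stand; what a row does not reach is not made up. A row lasts 1/8 s, in which the tool goes at most 62.5 mm and 10.7 degrees, less where a joint would pass 70% of its speed; a pose out of reach is approached as far as the arm can. A call with a gripper value outside its range is refused whole. OPENING is the closure, from -1 (fully open) to 1 (shut), set as the call begins (- or left out, the last holds). The fingers move at their own pace and stop on an object; FORCE is the grip in N (left out, the last holds). Time passes only in rows, so rows that do not move let the fingers close. It gives the time, the measured TCP pose, the force and the opening at its end, in the units of the state.
- observe(): the state, without advancing time (a new reading comes with each control period).
- read_camera(name): name is "scene" or "side" or "wrist"; returns a dict with "img" (384x512x3 uint8, blue, green, red), "fx", "fy", "cx", "cy" (pixels), "k1" (the pictures are not rectified: a ray, as slopes to the right and down, at radius r is drawn at 1 + k1 r^2 times it, then the intrinsics apply), "eye" and "rotation" of the camera in the world; the wrist camera has in their place "T_tool_cam" (4x4, takes a point from camera to tool coordinates, whose origin is the TCP and whose axes are the flange's). Camera axes: x right, y down, z forward; pixel columns grow to the right and rows downward; lengths in m; the calibration is good to about 2 mm. A picture is of the moment at which its call begins: read the wrist's pose just before it. There is no depth.
- hand_in(): hands the job in, once; it reports no verdict.
Trained networks look in the newest picture that a camera, given by its name, has taken for a name from the list of things; names that differ only in an ending like _2 or _b are one class to them, and where a whole thing is asked for, a point or a joint stands for the part that bears it (a point fixed in the world has none). Each returns a list of dicts, best first, with "conf" (0 to 1); they miss things now and then, are a little off and sometimes report something else, mostly with a low value. They report only what shows in the picture. A call takes as long as a camera call. They do not tell look-alikes from the thing itself.
- boxes_of(camera, label): "at" ([row, column] in pixels, amid what is visible of it).
- place_of(camera, label): "at" ([row, column] in pixels: a listed point, or the origin of a listed thing).
The state is a dict: "time": time; "qpos": joint angles; "qvel": joint speeds; "joint_efforts": joint torques, N m; "tool_pos": TCP position; "tool_rot": TCP orientation; "contact_force": force on the tool from outside, world axes, zero at the start; "torque": the same for the moment, N m; "opening": finger opening in m.
Only numpy, scipy, OpenCV 4.12 (cv2) and the standard library are available. Lean on these libraries where they do the work, as an engineer would, in place of code of your own. Each camera call takes 0.05 s, during which the arm holds its last target. There are 200 camera calls.

TASK

One waste bottle in the spill tray has been left open with a funnel in its neck: report it by pointing down at the funnel's mouth with the fingertips a few centimetres above it for two seconds, then pointing in the same way at the loose wide cap on the bench that belongs to that bottle, again for two seconds. Then press the round button on the white logging box fully down, let it spring back, and move clear. Touch and lift none of the other things on the bench, and do not point at any other bottle, cap or funnel: pass well above them.

Things in the scene. Friction and masses are not known exactly. Their poses are not given: they have to be found in the camera images.
- funnel_bottle: 250 ml amber glass bottle, 68 mm diameter, white paper label, stands upright loose in the spill tray (its underside 5 mm above the bench). The one left open: a shiny aluminium funnel is fitted in its neck (funnel rim 88 mm diameter, 150 mm above the bottle's underside). Origin at the centre of its underside, z up.
- funnel_mouth (a point): centre of the open mouth of the funnel in the bottle's neck, at rim height (150 mm above the bottle's underside, 155 mm above the bench); z up
- capped_bottle_a: 250 ml amber glass bottle, 68 mm diameter, white paper label, stands upright loose in the spill tray (its underside 5 mm above the bench). Closed with a black screw cap 45 mm wide; top of the cap 110 mm above its underside. Origin at the centre of its underside.
- capped_a_top (a point): centre of the top of capped bottle a's cap, 115 mm above the bench; z up
- capped_bottle_b: 250 ml amber glass bottle, 68 mm diameter, white paper label, stands upright loose in the spill tray (its underside 5 mm above the bench). Closed with a black screw cap 45 mm wide; top of the cap 110 mm above its underside. Origin at the centre of its underside.
- capped_b_top (a point): centre of the top of capped bottle b's cap, 115 mm above the bench; z up
- wide_cap: loose black screw cap lying flat on the bench between robot and tray, 45 mm diameter, 18 mm high: the cap missing from the open bottle. Origin at the centre of its underside.
- wide_cap_top (a point): centre of the top of the wide cap, 18 mm above the bench; z up
- small_cap: loose black vial cap lying on the bench, 22 mm diameter, 14 mm high. Origin at the centre of its underside.
- small_cap_top (a point): centre of the top of the small vial cap, 14 mm above the bench; z up
- spare_funnel: spare aluminium funnel standing mouth down on the bench, stem up, 76 mm diameter at the foot, 70 mm high, loose. Origin at the centre of its underside.
- spare_funnel_top (a point): top of the spare funnel's upright stem, 70 mm above the bench; z up
- log_button_top (a point): centre of the top face of the logging box's round grey push button (40 mm diameter). The white box (120 x 90 mm, 45 mm high, fixed) stands on the bench to the robot's right; the button faces straight up. It stands proud of the box in a black collar; fully pressed it is 6 mm lower; it springs back
- log_box: the white logging box, 120 x 90 mm, 45 mm high, fixed, with the push button. Origin at the centre of its underside.
- log_button (a joint): travel of the push button in m: 0 released, 0.006 fully pressed; a spring, about 4 N when fully down
- tray: fixed grey plastic spill tray that holds the three bottles in one row along its own y axis, about 115 mm apart; 140 x 380 mm, 35 mm high, walls and floor 5 mm. Origin at the centre of its underside.
- vial_rack: fixed white rack of small capped vials, 90 x 160 mm, 82 mm high, at the left. Origin at the centre of its underside.
- wash_bottle: white plastic bottle, 60 mm diameter, 140 mm high, loose, at the left. Origin at the centre of its underside.
- beaker: clear open beaker, 66 mm diameter, 80 mm high, loose, at the right beyond the logging box. Origin at the centre of its underside.
Things that resemble listed ones, but are neither listed nor needed, are in the scene too. What is shaped like the wide_cap but blue or green is not meant.

How it is judged:
By the outcome, as a careful person would: the job done as asked, in the order asked, and still so for the second after the job is handed in, with the robot touching nothing.
It also fails if it takes over 64 s, if anything falls off the work surface, if the arm or the gripper's body presses on something with over 40 N, if the wrist force passes 120 N, or if a joint passes its speed limit or range.

## Working session

There is one attempt and no reset: what is moved stays moved. The work goes in short steps, Python scripts to look and compute and a shell command to move; the robot and the scene stay as the last step left them, time stands still between calls to the robot, and variables do not carry over. Pictures are saved under pics/ and viewed, about 8 in all and at most 12, crops included, and the job is handed in when it is done.

```bash
mkdir -p pics; cat > h.py <<'E'
from cell import *
import numpy as np, cv2
from scipy.spatial.transform import Rotation as Rn
def ray(c,at,st=None):
    r,col=at
    K=np.array([[c["fx"],0,c["cx"]],[0,c["fy"],c["cy"]],[0,0,1.]])
    p=cv2.undistortPoints(np.array([[[col,r]]],float),K,np.array([c["k1"],0,0,0.]))[0,0]
    d=np.array([p[0],p[1],1.])
    if "eye" in c: return np.array(c["eye"]),np.array(c["rotation"])@d
    T=np.array(c["T_tool_cam"]); R=Rn.from_euler("xyz",st["tool_rot"]).as_matrix()
    return np.array(st["tool_pos"])+R@T[:3,3],R@T[:3,:3]@d
def onz(c,at,z,st=None):
    e,d=ray(c,at,st); return np.round(e+d*(z-e[2])/d[2],3)
Z=dict(funnel_mouth=.155,capped_a_top=.115,wide_cap_top=.018,small_cap_top=.014,spare_funnel_top=.07,log_button_top=.055,tray=0,vial_rack=0,wash_bottle=0,beaker=0,log_box=0)
E
python3 - <<'E'
from h import *
st=observe();print(st)
for n in("scene","side"):
    c=read_camera(n);cv2.imwrite(f"pics/{n}0.png",c["img"]);print(n,c["eye"])
    for l,z in Z.items():
        print(l,[(np.round(o["at"]).tolist(),round(o["conf"],2),onz(c,o["at"],z)[:2].tolist()) for o in place_of(n,l)[:5]])
E
```

```text
{'time': 0.0, 'qpos': array([ 1.02401982e+00,  3.42723329e-01,  1.52500640e+00, -9.33587933e-06,
        1.27539974e+00, -1.45967027e-01]), 'qvel': array([-0.00094471, -0.00085401,  0.00045141,  0.00021161, -0.00161603,
       -0.00164123]), 'joint_efforts': array([ 1.47888662e-03, -4.31261730e+01, -2.44221926e+01,  7.17221992e-02,
        5.59725228e-02, -1.92728317e-04]), 'tool_pos': array([0.20459023, 0.48305744, 0.22604836]), 'tool_rot': array([-3.14007089e+00, -2.14695687e-04,  2.74078574e+00]), 'contact_force': array([-0.60152624, -0.03823144, -0.3442399 ]), 'torque': array([0.0082189 , 0.02003858, 0.04293633]), 'opening': 0.09171214385743837}
scene [1.29247093 0.40089191 0.95635183]Traceback (most recent call last):
  File "<stdin>", line 6, in <module>
  File "h.py", line 13, in onz
    e,d=ray(c,at,st); return np.round(e+d*(z-e[2])/d[2],3)
                                                   ~^^^
IndexError: invalid index to scalar variable.
```

```bash
python3 - <<'E'
import re
s=open('h.py').read()
s=s.replace('np.array(c["rotation"])@d','rot(c["rotation"])@d').replace('def ray','def rot(r):\n    r=np.array(r); return r if r.shape==(3,3) else Rn.from_euler("xyz",r).as_matrix()\ndef ray',1)
open('h.py','w').write(s)
E
python3 - <<'E'
from h import *
for n in("scene","side"):
    c=read_camera(n);cv2.imwrite(f"pics/{n}0.png",c["img"]);print(n,c["eye"],c["rotation"],rot(c["rotation"])[:,2])
    for l,z in Z.items():
        print(l,[(np.round(o["at"]).tolist(),round(o["conf"],2),onz(c,o["at"],z)[:2].tolist()) for o in place_of(n,l)[:5]])
E
```

```text
scene [1.29247093 0.40089191 0.95635183] [-2.36596164  0.01472386  2.02277089] [-0.62526943 -0.31524928 -0.71390197]
funnel_mouth [([222.0, 295.0], 0.7, [0.646, 0.212])]
capped_a_top [([212.0, 223.0], 0.72, [0.67, -0.014]), ([288.0, 361.0], 0.33, [0.747, 0.439])]
wide_cap_top [([210.0, 277.0], 0.5, [0.51, 0.102])]
small_cap_top [([226.0, 293.0], 0.66, [0.548, 0.179]), ([208.0, 224.0], 0.54, [0.577, -0.069]), ([215.0, 309.0], 0.36, [0.479, 0.211])]
spare_funnel_top [([174.0, 222.0], 0.79, [0.478, -0.131]), ([187.0, 226.0], 0.42, [0.529, -0.087])]
log_button_top [([164.0, 169.0], 0.45, [0.5, -0.352])]
tray [([241.0, 258.0], 0.67, [0.648, 0.097])]
vial_rack [([289.0, 362.0], 0.56, [0.674, 0.447])]
wash_bottle [([226.0, 347.0], 0.82, [0.462, 0.343])]
beaker [([204.0, 144.0], 0.87, [0.675, -0.351])]
log_box [([213.0, 310.0], 0.71, [0.458, 0.21]), ([182.0, 169.0], 0.68, [0.537, -0.338]), ([190.0, 277.0], 0.2, [0.402, 0.059])]
side [0.28664895 0.67126681 0.83996319] [-2.37278299 -0.00950134 -2.68406195] [ 0.30100249 -0.6267844  -0.71870635]
funnel_mouth [([217.0, 200.0], 0.64, [0.666, 0.216])]
capped_a_top [([203.0, 231.0], 0.7, [0.639, 0.107])]
wide_cap_top [([246.0, 303.0], 0.78, [0.42, 0.083]), ([328.0, 255.0], 0.69, [0.437, 0.361]), ([221.0, 305.0], 0.67, [0.448, -0.006]), ([239.0, 270.0], 0.47, [0.516, 0.104])]
small_cap_top [([277.0, 274.0], 0.47, [0.455, 0.21])]
spare_funnel_top [([184.0, 315.0], 0.72, [0.462, -0.12])]
log_button_top [([144.0, 322.0], 0.5, [0.515, -0.345])]
tray []
vial_rack [([319.0, 155.0], 0.59, [0.672, 0.446]), ([280.0, 274.0], 0.45, [0.453, 0.212])]
wash_bottle [([328.0, 252.0], 0.7, [0.446, 0.357])]
beaker [([143.0, 282.0], 0.78, [0.67, -0.348])]
log_box [([157.0, 319.0], 0.67, [0.514, -0.337])]
```

View pics/scene0.png

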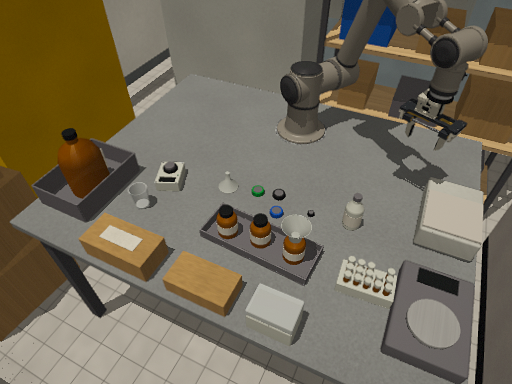

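View pics/side0.png

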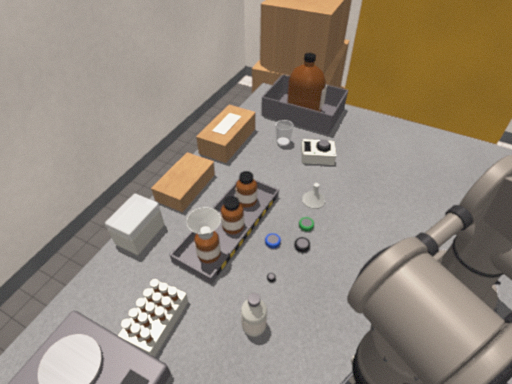

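The one bottle with a funnel in its neck is the left one, at scene (230,296) and side (222,203). There are four wide-cap candidates: black at scene (194,279) / side (244,302), blue at scene (212,276), green at scene (190,258), and the small black vial cap at scene (213,310). I choose the black wide one. The spare funnel is at scene (182,228) and the log button at scene (167,171).

```bash
python3 - <<'E'
from h import *
a=cv2.imread("pics/scene0.png")[150:270,150:330];b=cv2.imread("pics/side0.png")[130:290,190:345]
cv2.imwrite("pics/crop.png",np.hstack([cv2.resize(a,(480,320),interpolation=3),cv2.resize(b,(310,320),interpolation=3)]))
c=read_camera("scene");d=read_camera("side")
def tri(p,q):
    e1,d1=ray(c,p);e2,d2=ray(d,q);A=np.c_[d1,-d2];s=np.linalg.lstsq(A,e2-e1,rcond=None)[0]
    x,y=e1+s[0]*d1,e2+s[1]*d2;return np.round((x+y)/2,3),np.linalg.norm(x-y)
print(tri([222,295],[217,200]),tri([164,169],[144,322]),tri([193,279],[243,303]))
print(onz(c,[193,279],.018))
E
```

```text
(array([0.659, 0.22 , 0.169]), np.float64(0.008678015623822413)) (array([ 0.512, -0.338,  0.065]), np.float64(0.008556966107739648)) (array([0.425, 0.074, 0.015]), np.float64(0.0048182756479664005))
[0.43  0.078 0.018]
```

View pics/crop.png

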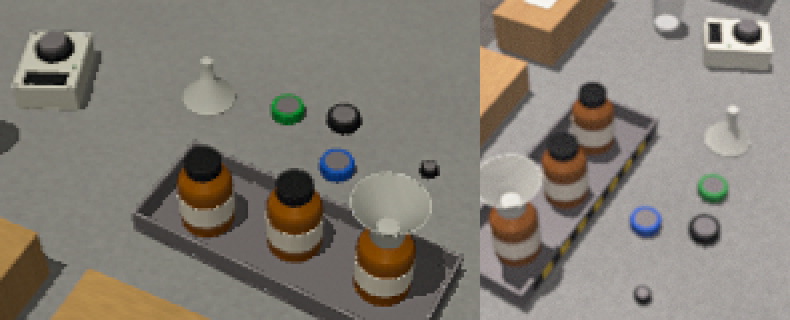

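```bash
python3 -m inch '[[[0,0,-60,0],[0,0,-60,0],[0,0,-20,0],[-30,0,0,0],[-50,-6,0,0],[-55,-8,0,0],[-55,-8,0,0],[-55,-8,0,0],[-55,-8,0,0],[-55,-8,0,0]]]' 1 5
```

```text
time: 2.65
tool_pos: [0.5151, 0.3014, 0.3668]
tool_rot: [3.141, 0.0, 2.741]
contact_force: [0.0, 0.3, 0.3]
opening: 0.0011
```

The crop confirms the choice: a black wide cap at crop (343,118), clearly different from the blue, green and small caps, and one bottle with a funnel. Next I look with the wrist camera.

```bash
cat > look.py <<'E'
from h import *
import sys
st=observe();c=read_camera("wrist");cv2.imwrite(f"pics/{sys.argv[1]}.png",c["img"])
R=Rn.from_euler("xyz",st["tool_rot"]).as_matrix()
for l in sys.argv[2:]:
    for o in place_of("wrist",l)[:4]:
        p=onz(c,o["at"],Z[l],st)
        print(l,np.round(o["at"]),round(o["conf"],2),p,"shift mm",np.round(R.T@(p-st["tool_pos"])*1000))
print(st["tool_pos"],st["contact_force"])
E
python3 look.py w1 funnel_mouth wide_cap_top small_cap_top
```

```text
funnel_mouth [230.   1.] 0.38 [ 0.457 -0.041  0.155] shift mm [ -80. -338.  212.]
wide_cap_top [179.  78.] 0.76 [ 0.437 -0.     0.018] shift mm [ -46. -308.  349.]
wide_cap_top [156. 114.] 0.59 [0.426 0.077 0.018] shift mm [  -5. -242.  349.]
wide_cap_top [196. 150.] 0.59 [0.512 0.098 0.018] shift mm [ -76. -189.  349.]
small_cap_top [146. 201.] 0.72 [0.467 0.218 0.014] shift mm [ 12. -96. 353.]
[0.51513597 0.30141227 0.36680236] [0.02284171 0.25935019 0.3416775 ]
```

View pics/w1.png

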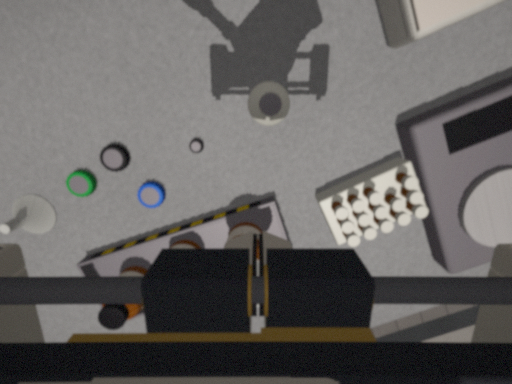

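```bash
python3 - <<'E'
from h import *
st=observe();w=read_camera("wrist");s=read_camera("scene");d=read_camera("side")
print("cap a wrist",onz(w,[315,114],.115,st),"tray edge",onz(w,[262,85],.035,st),onz(w,[198,272],.035,st))
print("rim",onz(s,[227.3,296.4],.155),onz(d,[222,204],.155))
for n,c in(("scene",s),("side",d)):
    im=c["img"];cv2.imwrite(f"pics/{n}1.png",im)
    for l in("funnel_mouth","capped_a_top","tray","log_button_top"):
        print(n,l,[(np.round(o["at"]),round(o["conf"],2),onz(c,o["at"],Z[l])[:2]) for o in place_of(n,l)[:3]])
a=cv2.imread("pics/scene0.png")[205:275,265:325];b=cv2.imread("pics/side0.png")[195:265,175:235]
cv2.imwrite("pics/fun.png",np.hstack([cv2.resize(x,(360,420),interpolation=3) for x in(a,b)]))
E
```

```text
cap a wrist [ 0.649 -0.006  0.115] tray edge [ 0.57  -0.062  0.035] [0.591 0.295 0.035]
rim [0.661 0.223 0.155] [0.649 0.225 0.155]
scene funnel_mouth [(array([225., 295.]), 0.9, array([0.656, 0.216]))]
scene capped_a_top [(array([210., 226.]), 0.77, array([ 0.657, -0.011]))]
scene tray [(array([240., 263.]), 0.96, array([0.637, 0.109]))]
scene log_button_top [(array([164., 170.]), 0.64, array([ 0.499, -0.349])), (array([209., 225.]), 0.55, array([ 0.609, -0.046]))]
side funnel_mouth []
side capped_a_top [(array([175., 249.]), 0.73, array([ 0.647, -0.02 ])), (array([200., 312.]), 0.56, array([ 0.438, -0.007]))]
side tray [(array([225., 228.]), 0.69, array([0.658, 0.099]))]
side log_button_top []
```

View pics/fun.png

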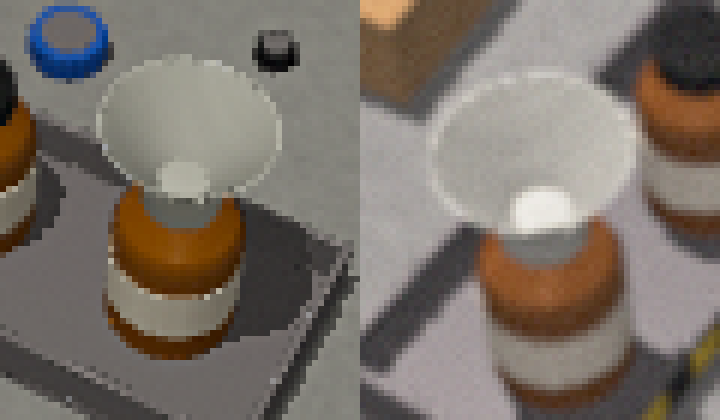

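The rims in the two fixed views give the funnel mouth at about (0.655, 0.220). I move above it, go down to z = 0.19 and hold.

```bash
python3 -m inch '[[[-40,-5,0,0],[-40,-5,0,0],[-40,-5,0,0],[-40,-5,0,0],[0,0,40,0],[0,0,50,0],[0,0,50,0],[0,0,30,0],[0,0,7,0],[0,0,0,0]]]'; python3 - <<'E'
from h import *
s=read_camera("scene")["img"][170:280,255:335];d=read_camera("side")["img"][140:280,150:260]
cv2.imwrite("pics/pt.png",np.hstack([cv2.resize(x,(360,480),interpolation=3) for x in(s,d)]))
E
```

```text
time: 4.65
tool_pos: [0.6536, 0.2218, 0.1905]
tool_rot: [3.141, 0.001, 2.741]
contact_force: [1.4, -0.4, 0.4]
opening: 0.0006
```

View pics/pt.png

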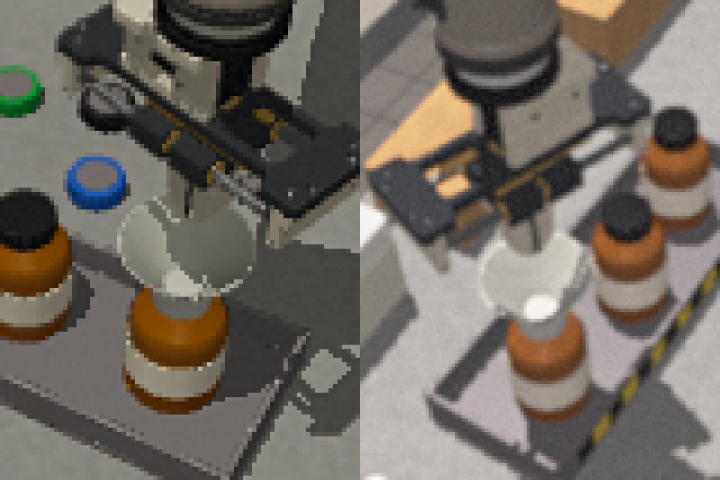

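Both views show the fingertips over the funnel mouth, a few centimetres above it. I hold for 2.5 s, then rise and travel to the wide cap.

```bash
Z='[0,0,0,0]'; python3 -m inch '[[[0,0,0,0],[0,0,0,0],[0,0,0,0],[0,0,0,0],[0,0,0,0],[0,0,0,0],[0,0,0,0],[0,0,0,0],[0,0,0,0],[0,0,0,0]]]' >/dev/null; python3 -m inch '[[[0,0,0,0],[0,0,0,0],[0,0,0,0],[0,0,0,0],[0,0,0,0],[0,0,0,0],[0,0,0,0],[0,0,0,0],[0,0,0,0],[0,0,0,0]]]'; python3 -m inch '[[[0,0,-40,0],[0,0,-60,0],[0,0,-40,0],[25,-37,0,0],[30,-44,0,0],[30,-44,0,0],[30,-44,0,0],[25,-37,0,0],[13,-16,0,0],[0,0,0,0]]]'; python3 look.py w2 wide_cap_top small_cap_top
```

```text
time: 7.25
tool_pos: [0.6532, 0.2217, 0.1897]
tool_rot: [3.142, 0.0, 2.741]
contact_force: [0.2, -0.3, -0.2]
opening: 0.0006
time: 8.5
tool_pos: [0.4251, 0.0766, 0.3305]
tool_rot: [3.141, 0.002, 2.74]
contact_force: [0.8, -0.1, 0.6]
opening: 0.0008
wide_cap_top [185. 215.] 0.98 [ 0.441 -0.005  0.018] shift mm [-46. -69. 313.]
wide_cap_top [158. 258.] 0.63 [0.427 0.077 0.018] shift mm [ -1.   1. 313.]
wide_cap_top [200. 290.] 0.56 [0.512 0.098 0.018] shift mm [-71.  53. 313.]
small_cap_top [147. 346.] 0.71 [0.466 0.209 0.014] shift mm [ 15. 138. 317.]
[0.42509406 0.07660041 0.33051334] [ 0.80504057 -0.10114664  0.60336497]
```

View pics/w2.png

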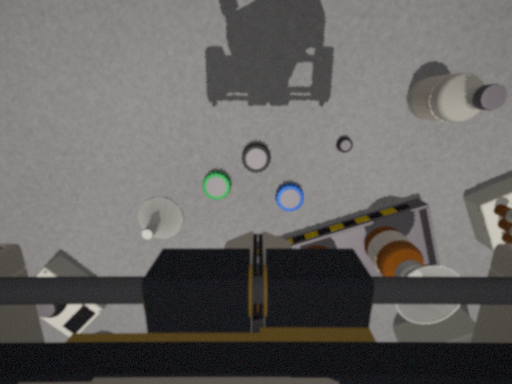

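The black cap is at pixel (158,257), right under the tool within 1 mm. I go down to z = 0.053 and hold, then rise and go over the button.

```bash
python3 -m inch '[[[0,0,40,0],[0,0,60,0],[0,0,60,0],[0,0,60,0],[0,0,40,0],[0,0,17,0],[0,0,0,0],[0,0,0,0],[0,0,0,0],[0,0,0,0]]]'; python3 -m inch '[[[0,0,0,0],[0,0,0,0],[0,0,0,0],[0,0,0,0],[0,0,0,0],[0,0,0,0],[0,0,0,0],[0,0,0,0],[0,0,0,0],[0,0,0,0]]]' >/dev/null;  python3 -m inch '[[[0,0,0,0],[0,0,0,0],[0,0,0,0],[0,0,0,0],[0,0,0,0],[0,0,0,0],[0,0,0,0],[0,0,0,0],[0,0,0,0],[0,0,0,0]]]'; python3 -m inch '[[[0,0,-40,0],[0,0,-60,0],[0,0,-60,0],[0,0,-60,0],[0,0,-40,0],[0,0,-10,0],[-20,-30,0,0],[-30,-44,0,0],[-30,-44,0,0],[-30,-44,0,0]]]';  python3 -m inch '[[[-30,-45,0,0],[-30,-45,0,0],[-30,-45,0,0],[-24,-36,0,0],[-14,-23,0,0],[0,0,30,0],[0,0,50,0],[0,0,40,0],[0,0,10,0],[0,0,0,0]]]'; python3 look.py w3 log_button_top
```

```text
time: 9.9
tool_pos: [0.4263, 0.077, 0.0534]
tool_rot: [3.141, 0.001, 2.741]
contact_force: [-0.3, 0.2, 0.3]
opening: 0.0008
time: 12.4
tool_pos: [0.4258, 0.077, 0.0527]
tool_rot: [3.142, 0.0, 2.741]
contact_force: [-0.3, -0.2, 0.6]
opening: 0.0001
time: 13.65
tool_pos: [0.4635, -0.1165, 0.3213]
tool_rot: [3.141, -0.002, 2.741]
contact_force: [1.3, 0.8, -0.1]
opening: 0.0006
time: 14.9
tool_pos: [0.506, -0.3436, 0.1924]
tool_rot: [3.141, -0.001, 2.741]
contact_force: [0.3, 0.4, 0.5]
opening: 0.0003
log_button_top [191. 258.] 0.84 [ 0.51  -0.346  0.055] shift mm [ -5.  -1. 137.]
[ 0.50599834 -0.34358545  0.19240902] [0.27669105 0.43555159 0.45010755]
```

View pics/w3.png

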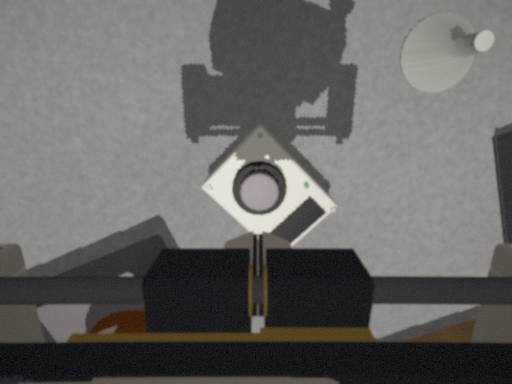

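The grey button in its black collar is at pixel (191,259), 5 mm off in tool x. I correct this and go down in small steps.

```bash
python3 -m inch '[[[-5,-1,40,0],[0,0,45,0],[0,0,25,0],[0,0,8,0],[0,0,2,0],[0,0,2,0],[0,0,0,0]]]'; python3 -m inch '[[[0,0,2,0],[0,0,2,0],[0,0,0,0]]]'
```

```text
time: 15.88
tool_pos: [0.5106, -0.3468, 0.0717]
tool_rot: [-3.141, 0.002, 2.741]
contact_force: [0.4, -0.4, 0.1]
opening: 0.0007
time: 16.25
tool_pos: [0.5103, -0.3466, 0.0667]
tool_rot: [3.142, 0.0, 2.741]
contact_force: [0.6, -0.0, 1.7]
opening: 0.0001
```

```bash
for i in 1; do python3 -m inch '[[[0,0,1,0],[0,0,1,0],[0,0,0,0]]]'; python3 -m inch '[[[0,0,1,0],[0,0,1,0],[0,0,0,0]]]';  python3 -m inch '[[[0,0,1,0],[0,0,0,0],[0,0,0,0]]]'; done
```

```text
time: 16.62
tool_pos: [0.5103, -0.3466, 0.0648]
tool_rot: [-3.142, 0.0, 2.741]
contact_force: [0.2, 0.6, 1.8]
opening: 0.0005
time: 17.0
tool_pos: [0.5103, -0.3466, 0.0627]
tool_rot: [3.142, 0.0, 2.741]
contact_force: [0.8, 0.0, 3.4]
opening: 0.0003
time: 17.38
tool_pos: [0.5103, -0.3466, 0.0618]
tool_rot: [3.142, 0.0, 2.741]
contact_force: [0.0, -0.0, 4.0]
opening: 0.0005
```

Force follows the spring. I press a little further until it bottoms out.

```bash
python3 -m inch '[[[0,0,1,0],[0,0,0,0],[0,0,0,0]]]'; python3 -m inch '[[[0,0,1,0],[0,0,0,0],[0,0,0,0]]]'
```

```text
time: 17.75
tool_pos: [0.5103, -0.3466, 0.0612]
tool_rot: [-3.141, 0.001, 2.741]
contact_force: [-0.1, 0.7, 6.8]
opening: 0.0002
time: 18.12
tool_pos: [0.5104, -0.3466, 0.0611]
tool_rot: [-3.141, 0.001, 2.741]
contact_force: [-2.0, 2.4, 12.8]
opening: 0.0003
```

It has bottomed out: z stalls at 0.061 and the force climbs to 13 N. I hold briefly, then back straight off.

```bash
python3 -m inch '[[[0,0,0,0],[0,0,0,0],[0,0,-5,0],[0,0,-10,0],[0,0,-40,0],[0,0,-60,0],[0,0,-60,0],[0,0,-40,0],[0,0,0,0],[0,0,0,0]]]'; python3 look.py w4 log_button_top; python3 - <<'E'
from h import *
s=read_camera("scene")["img"];d=read_camera("side")["img"]
cv2.imwrite("pics/end.png",np.hstack([s,d])[:, :, :] if 0 else np.hstack([cv2.resize(s,(400,300)),cv2.resize(d,(400,300))]))
E
```

```text
time: 19.38
tool_pos: [0.5097, -0.346, 0.2734]
tool_rot: [3.141, -0.002, 2.741]
contact_force: [0.1, -0.1, 0.3]
opening: 0.0007
log_button_top [170. 260.] 0.67 [ 0.51  -0.344  0.055] shift mm [ -0.   2. 218.]
[ 0.50966695 -0.34601968  0.27338301] [ 0.0704481  -0.07456052  0.27922325]
```

View pics/end.png

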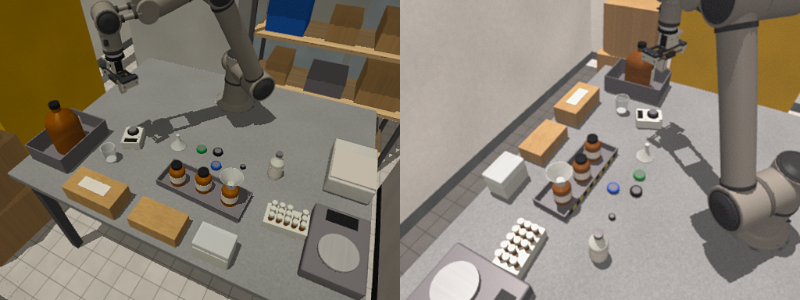

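Everything stands where it was, and the arm is clear, 0.2 m above the box. I hand in.

```bash
python3 -c "
from cell import *
print(hand_in())"
```

```text
the job is handed in; nothing more can be done
None
```

The job is done in the order asked and handed in at about 19.5 s of the 64 s allowed. `hand_in()` gives no verdict.

- **Funnel:** I pointed with shut fingertips at the funnel's mouth, about 3.5 cm above it, for just over 2.5 s. The position came from the two fixed cameras, since the gripper hid the funnel from the wrist camera. Both fixed views showed the fingertips over the mouth.
- **Wide cap:** I pointed at the black wide cap in the same way, about 3.5 cm above it, for about 3 s. The wrist camera put it within 1 mm of the fixed-camera estimate.
- **Button:** I pressed it until it stopped moving. The force followed the spring to about 4 N, then rose to 13 N with no more travel, and I backed off to 0.2 m above the button. The stop was at z = 0.061, so the button stands about 0.067 m high; I had assumed 0.055 m.
- **Last checks:** The contact force was about zero, and the final scene and side views show everything in its place. I did not measure the spring-back itself.
- **Disagreements:** Single-picture network results for the funnel differed by about 2 cm between cameras. I resolved this by measuring the rim outline by eye, which agreed to about 6 mm. Some network labels were wrong (blue and green caps reported as the wide cap), and I rejected those by colour.

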